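# Feel open the combination padlock on the workshop tool chest and hold it up

## Task

The number of the combination padlock on the tool chest has been forgotten: turn its dial, feeling over the clicks, until the shackle springs loose in its notch, then pull the shackle fully open and unhook the padlock from the hasp's staple. Finish while still holding the padlock in the gripper, well clear above the chest (at least 8 cm), dial up and roughly level, steady, shackle still open; leave the spanner, the spray can and the socket where they are.

Things in the scene. Friction and masses are not known exactly. Their poses are not given: they have to be found in the camera images.
- chest: Red steel tool chest, fixed, 300 mm deep (x) by 500 mm wide (y) by 120 mm high. Origin: centre of its underside; x points from front to back, z up. Its top is one flat level surface 120 mm above the origin: a fixed deck in front, the lid behind. The hasp's strap, 39 mm wide, lies flush in the deck and runs from the lid to the staple.
- staple_eye (a point): Centre of the eye of the hasp's staple, 13 mm above the deck; axes as the chest's. The staple is a fixed upright loop of 6 mm round steel in the chest's x-z plane, 28 mm wide outside and 30 mm high; its opening is 16 mm wide and reaches from the deck to 24 mm above it. The padlock's toe leg passes through it.
- lock: Plain metal combination padlock, about 0.4 kg, lying on its back on the deck, dial up. Origin: centre of the body's underside; x points out of the body along the shackle, z up. The body is a block 62 mm (x) by 54 mm (y) by 26 mm high with flat sides. On it a flat dial 44 mm across ends 30 mm above the origin, with the knob on top. It has a few mm of play in the staple.
- knob_top (a point): Centre of the top of the dial's round knob, 46 mm above the lock's origin. The knob is 24 mm across and 16 mm tall. It turns endlessly in clicks of 30 degrees, about 0.03 N m each. One click is the opening notch, at an unknown place 0.5 to 3.0 rad clockwise (from above) of the start; there the sprung shackle jumps out about 5 mm and catches the dial, which turns no further.
- shackle_toe (a point): End of the shackle's short toe leg, on its axis; axes as the lock's. The shackle is a U of 8 mm round steel 13 mm above the lock's underside: toe leg at y = -16 mm, long heel leg (always in the body) at y = +16 mm of the lock. Shut, the toe end is at x = 26 mm, inside the body, whose end face is at x = 31 mm; the crown's inside is at x = 61 mm, its outside at x = 69 mm.
- shackle (a joint): Travel of the shackle out of the lock's body along the lock's x, m: at most about 0.001 locked, about 0.005 once sprung loose in the notch, 0.021 fully open. Loose, it takes up to 5 N to move it out, 3 N or more to move it in, stays where it is left and does not swivel. Fully open, a 16 mm gap lies between toe end and body; with the staple in that gap the level lock lifts straight off.
- wrench: Steel spanner 180 mm long lying on the chest's lid; a bystander. Origin: centre of its underside.
- spray: White spray can 52 mm across and 150 mm tall standing on the chest's lid; a bystander. Origin: centre of its underside.
- socket: Steel wrench socket 30 mm across and 36 mm tall standing on the deck left of the lock; a bystander. Origin: centre of its underside.
Things that resemble listed ones, but are neither listed nor needed, are in the scene too. Of the things like the lock, leave any that is yellow; of the rest the larger one is meant.

How it is judged:
By the outcome, as a careful person would: the job done as asked, in the order asked, and still so for the second after the job is handed in, while the arm keeps its last pose, push and grip.
It also fails if it takes over 64 s, if anything falls off the work surface, if the arm or the gripper's body presses on something with over 40 N, if the wrist force passes 120 N, or if a joint passes its speed limit or range.

## Robot

A 7-joint arm with a two-finger parallel gripper is mounted at the origin on the work surface. World frame = base frame: x ahead of the robot, y to its left, z up, the work surface at z = 0. Lengths are in m, angles in rad, forces in N, time in s.
With the tool pointing down it reaches from about 0.35 to 0.9 m from the base axis. Payload 8.1 kg.
Tool frame: the origin (TCP) lies midway between the tips of the shut fingers; the grasp point (between the pads) lies 19 mm behind it; z points along the fingers, y is the line along which they close (so a half turn about z gives the same grasp; the last joint's range is limited). The gripper opens to 92 mm and grips with 3 to 60 N. Pads are 19 mm wide; open, the fingers measure 130 mm over their backs; the gripper's body (75 mm by 190 mm) begins 47 mm behind the grasp point.
Start: joints at [1.01, 0.434, 0.025, 1.573, -0.012, 1.134, -0.075], TCP at [0.276, -0.561, 0.227] pointing down, gripper open.
Joint ranges: [-2.62, 2.62], [-0.44, 2.09], [-1.27, 1.32], [0.08, 2.57], [-1.32, 4.46], [0.12, 2], [-2.74, 2.74]. Speed limits (rad/s): [2.22, 2.22, 3.01, 3.01, 3.14, 3.14, 3.14].

## Interface

Orientations are given as a unit quaternion [w, x, y, z].
In Python, from cell import monitor, viewer, robot gives the robot as it stands. The module is installed in compiled form; this text tells all that it offers.
- The arm moves only by the tool move_arm, never from a script. Its arguments are lists of equal length, an entry for each row: "delta_rot": the turn, a rotation vector about the tool's x, y, z in degrees, a list of three; "dp": the shift along the tool's x, y, z in cm, a list of three; "claw": the opening in per cent of the stroke, from 0 (shut) to 100 (fully open). A call has 1 to 20 rows; each row is the pose to reach, as a shift and turn from the pose commanded when the call began, along the tool's axes at that moment; what a row does not reach only later rows make up. A row lasts 1/10 s, in which the tool goes at most 50 mm and 8.59 degrees, less where a joint would pass 70% of its speed; a pose out of reach is approached as far as the arm can. A call with a gripper value outside its range is refused whole. The fingers move at their own pace and stop on an object; "squeeze" is the grip in N (left out, the last holds). Time passes only in rows, so rows that repeat a pose let the fingers close. It gives the time, the measured TCP pose, the force, the opening and the grip force at its end, in the units of the state.
- monitor.sense(): the state, without advancing time (a new reading comes with each control period).
- viewer.camera(name): name is "scene" or "top" or "wrist"; returns a dict with "color" (384x512x3 uint8, blue, green, red), "z_map" (384x512 float32, m along the optical axis (not along the pixel's ray), 0 where there is no reading), "intrinsics" (3x3 intrinsics, pixels), "position" and "orientation" of the camera in the world. Camera axes: x right, y up, looking along -z (the intrinsics and any distortion apply to the point x, -y, -z); pixel columns grow to the right and rows downward; lengths in m; the calibration is good to about 2 mm. A picture is of the moment at which its call begins.
- robot.job_done(): hands the job in; it is judged then, once.
The state is a dict: "t": time; "qpos": joint angles; "dq": joint speeds; "joint_efforts": joint torques, N m; "tool_pos": TCP position; "tcp_rot": TCP orientation; "force": force on the tool from outside, world axes, zero at the start; "moment": the same for the moment, N m; "width": finger opening in m; "finger_force": force on a finger pad.
Only numpy, scipy, OpenCV 4.12 (cv2) and the standard library are available. Lean on these libraries where they do the work, as an engineer would, in place of code of your own. Each camera call takes 0.05 s, during which the arm holds its last target. There are 200 camera calls.

## Working session

There is one attempt and no reset: what is moved stays moved. The work goes in short steps, Python scripts to look and compute and a tool call to move; the robot and the scene stay as the last step left them, time stands still between calls to the robot, and variables do not carry over. Pictures are saved under pics/ and viewed, at most 10 in all, crops included, and the job is handed in when it is done.

Besides the shell and the picture viewer there is one more tool, called after "Emit:" in YAML: its name, and indented under it one key for each argument. move_arm: Moves the arm, as the interface text tells. Its arguments: {"type":"object","properties":{"delta_rot":{"type":"array"},"dp":{"type":"array"},"claw":{"type":"array"},"squeeze":{"type":"number"}},"required":["delta_rot","dp","claw"]}

```bash
mkdir -p pics
cat > h.py <<'E'
import numpy as np, cv2
from scipy.spatial.transform import Rotation as R
from cell import monitor, viewer, robot
def cam(n):
    c=viewer.camera(n); q=c["orientation"]; c["R"]=R.from_quat([q[1],q[2],q[3],q[0]]).as_matrix(); return c
def cloud(c):
    K=c["intrinsics"]; z=c["z_map"]; v,u=np.mgrid[:z.shape[0],:z.shape[1]]
    p=np.stack([(u-K[0,2])/K[0,0]*z,-(v-K[1,2])/K[1,1]*z,-z],-1)
    return p@c["R"].T+np.array(c["position"])
def onplane(c,u,v,h):
    K=c["intrinsics"]; d=c["R"]@np.array([(u-K[0,2])/K[0,0],-(v-K[1,2])/K[1,1],-1]); o=np.array(c["position"])
    return o+d*(h-o[2])/d[2]
def st():
    s=monitor.sense(); q=s["tcp_rot"]; return s,R.from_quat([q[1],q[2],q[3],q[0]])
E
python3 - <<'E'
from h import *
s,r=st(); print({k:np.round(v,3) for k,v in s.items()}); print(r.as_matrix().round(2))
ims=[]
for n in ("scene","top"):
    c=cam(n); print(n,c["position"],c["R"].round(2).tolist(),c["intrinsics"][0],c["intrinsics"][1]); np.save(n+".npy",cloud(c)); cv2.imwrite(f"pics/{n}0.png",c["color"])
    ims.append(c)
E
```

```text
{'t': np.float64(0.0), 'qpos': array([ 1.01 ,  0.435,  0.025,  1.574, -0.012,  1.134, -0.075]), 'dq': array([ 0.003,  0.   ,  0.001,  0.001, -0.001,  0.001, -0.   ]), 'joint_efforts': array([-1.0000e-03, -6.6784e+01,  9.8500e-01, -3.1446e+01, -6.1000e-02,
        4.3000e-02,  0.0000e+00]), 'tool_pos': array([ 0.276, -0.56 ,  0.226]), 'tcp_rot': array([-0.001,  0.974,  0.227, -0.   ]), 'force': array([0.673, 0.599, 0.283]), 'moment': array([-0.003,  0.032, -0.004]), 'finger_force': np.float64(0.0), 'width': np.float64(0.092)}
[[ 0.9   0.44 -0.  ]
 [ 0.44 -0.9   0.  ]
 [-0.   -0.   -1.  ]]
scene [ 0.85259642 -0.22521887  0.79851977] [[0.7, -0.62, 0.37], [0.72, 0.61, -0.34], [-0.01, 0.5, 0.86]] [395.57326229   0.         260.80137029] [  0.         395.57326229 195.35829821]
top [0.4842634 0.050114  0.9438748] [[0.02, 1.0, -0.09], [-1.0, 0.03, 0.03], [0.03, 0.09, 1.0]] [414.69834252   0.         251.75422261] [  0.         414.69834252 192.25753615]
```

View pics/top0.png

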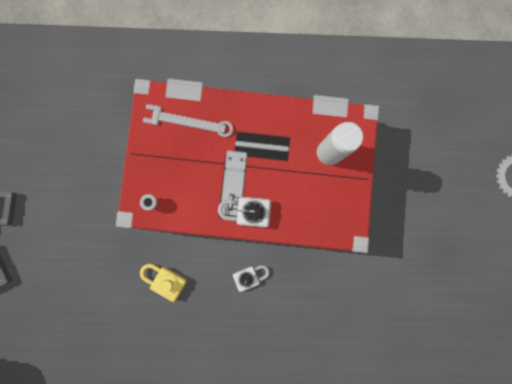

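View pics/scene0.png

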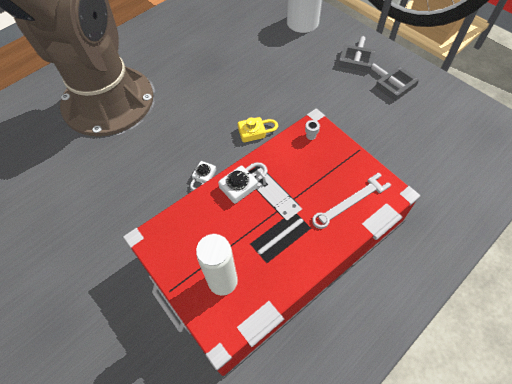

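The top view shows the lock body at about (254,212) and its shackle to the left at (226,210), pointing to world +y. The staple is at about (233,200), the socket at (148,203) and the can at (340,145). The scene view agrees: lock at (240,182), small decoy at (203,172) and yellow decoy at (255,128), both off the chest.

Run:
```python
from h import *
for n,(u0,u1,v0,v1) in {"top":(215,285,180,240),"scene":(205,290,150,215)}.items():
    P=np.load(n+".npy")[v0:v1,u0:u1]; im=cv2.imread(f"pics/{n}0.png")[v0:v1,u0:u1].astype(int)
    z=P[...,2]; sat=im.max(2)-im.min(2)
    red=sat>80; print(n,"deck z",np.median(z[red]))
    print(np.histogram(z,bins=np.arange(.10,.19,.005)))
    d=np.median(z[red])
    for a,b,l in((.021,.0285,"body"),(.0285,.036,"dial"),(.0415,.055,"knob")):
        m=(z>d+a)&(z<d+b)&~red; p=P[m]
        if len(p)>5: 
            r=cv2.minAreaRect(p[:,:2].astype(np.float32)*1000); print(l,len(p),p.mean(0).round(4),np.round(r[0],1),np.round(r[1],1),r[2])
# chest outline from top red mask
im=cv2.imread("pics/top0.png").astype(int); P=np.load("top.npy")
m=(P[...,2]>.11)&(P[...,2]<.13); m[:, :100]=0; m[:, 400:]=0
r=cv2.minAreaRect(P[m][:,:2].astype(np.float32)*1000); print("chest",r)
```

```text
top deck z 0.11961227792024559
(array([   0,    0,    4, 1785, 1256,    0,   51,  135,  228,  444,  104,
          2,   48,   78,    0,    0,    0]), array([0.1  , 0.105, 0.11 , 0.115, 0.12 , 0.125, 0.13 , 0.135, 0.14 ,
       0.145, 0.15 , 0.155, 0.16 , 0.165, 0.17 , 0.175, 0.18 , 0.185]))
body 514 [0.518  0.0264 0.1452] [518.1  32.7] [80.  54.4] 84.59467315673828
dial 259 [0.5169 0.0257 0.1499] [517.4  35.8] [72.  46.2] 86.89131164550781
knob 125 [0.5171 0.024  0.1656] [516.9  23.8] [22.7 22.8] 64.45967864990234
scene deck z 0.11813161575190628
(array([   0,    0,   10, 3381,  247,   67,  148,  104,  313,  278,   29,
         16,   90,   22,    0,    0,    0]), array([0.1  , 0.105, 0.11 , 0.115, 0.12 , 0.125, 0.13 , 0.135, 0.14 ,
       0.145, 0.15 , 0.155, 0.16 , 0.165, 0.17 , 0.175, 0.18 , 0.185]))
body 419 [0.5239 0.0218 0.1435] [518.8  30.2] [79.6 53.1] 86.0493392944336
dial 211 [0.5224 0.0203 0.1485] [518.3  32.4] [46.  70.2] 1.9065386056900024
knob 112 [0.5182 0.0212 0.1638] [517.9  21.6] [21.3 23.1] 47.414337158203125
chest ((616.9523315429688, 31.8330078125), (502.54815673828125, 309.76629638671875), 85.35808563232422)
```

```bash
cat >> h.py <<'E'
def go(p,yaw):  # tool y azimuth (deg) wanted, tool pointing down; prints delta from current measured pose
    s,r=st(); d=r.inv().apply(np.array(p)-s["tool_pos"])*100
    a=np.radians(yaw); y=np.array([np.cos(a),np.sin(a),0]); z=np.array([0,0,-1.]); x=np.cross(y,z)
    rv=(r.inv()*R.from_matrix(np.stack([x,y,z],1))).as_rotvec(degrees=True)
    print("dp",d.round(2),"rot",rv.round(2),"F",np.round(s["force"],1),"M",np.round(s["moment"],3),"w",round(float(s["width"]),4),"p",np.round(s["tool_pos"],4),"q7",round(float(s["qpos"][6]),2),"t",round(float(s["t"]),2))
E
python3 -c "
from h import *
go([.517,.023,.27],85)
P=np.load('top.npy'); m=(P[...,2]>.2)&(P[...,2]<.29)&(P[...,0]>.4)
print(P[m].mean(0),P[m].min(0),P[m].max(0))"
```

```text
dp [ 47.39 -41.68  -4.34] rot [-4.0000e-02 -1.0000e-01 -1.4877e+02] F [-0.1  0.3 -0.2] M [0.037 0.034 0.028] w 0.0921 p [ 0.276  -0.5602  0.226 ] q7 -0.08 t 0.1
[ 0.63656077 -0.12135858  0.25839401] [ 0.61555989 -0.15159717  0.20024989] [ 0.66455404 -0.10049282  0.27365433]
```

Emit:
move_arm:
  delta_rot:
    - [0,0,-8]
    - [0,0,-16]
    - [0,0,-24]
    - [0,0,-32]
    - [0,0,-40]
    - [0,0,-48]
    - [0,0,-56]
    - [0,0,-64]
    - [0,0,-72]
    - [0,0,-80]
    - [0,0,-88]
    - [0,0,-96]
    - [0,0,-104]
    - [0,0,-112]
    - [0,0,-120]
    - [0,0,-128]
    - [0,0,-136]
    - [0,0,-144]
    - [0,0,-148.8]
    - [0,0,-148.8]
  dp:
    - [2.6,-2.3,-2]
    - [5.2,-4.6,-4]
    - [7.9,-6.9,-4.3]
    - [10.5,-9.2,-4.3]
    - [13.2,-11.6,-4.3]
    - [15.8,-13.9,-4.3]
    - [18.4,-16.2,-4.3]
    - [21.1,-18.5,-4.3]
    - [23.7,-20.8,-4.3]
    - [26.3,-23.2,-4.3]
    - [29,-25.5,-4.3]
    - [31.6,-27.8,-4.3]
    - [34.2,-30.1,-4.3]
    - [36.9,-32.4,-4.3]
    - [39.5,-34.7,-4.3]
    - [42.1,-37,-4.3]
    - [44.8,-39.4,-4.3]
    - [47.4,-41.7,-4.3]
    - [47.4,-41.7,-4.3]
    - [47.4,-41.7,-4.3]
  claw: [100,100,100,90,80,70,60,50,45,45,45,45,45,45,45,45,45,45,45,45]

```text
t: 2.1
tool_pos: [0.517, 0.0238, 0.2692]
tcp_rot: [-0.001, 0.042, 0.999, 0.0]
force: [-1.1, -1.0, -1.0]
width: 0.041
finger_force: 0.0
```

Run:
```python
from h import *
c=cam("wrist"); P=cloud(c); np.save("w1.npy",P); cv2.imwrite("pics/w1.png",c["color"])
print(c["position"],c["R"].round(2).tolist())
go([.517,.023,.27],85)
near=(abs(P[...,0]-.517)<.06)&(abs(P[...,1]-.04)<.09)
z=P[...,2]; print(np.histogram(z[near],bins=np.arange(.1,.19,.005)))
m=near&(z>.16)&(z<.175); 
if m.sum(): print("knob",P[m].mean(0),cv2.minAreaRect(P[m][:,:2].astype(np.float32)*1000))
```

```text
[0.43914932 0.02958088 0.42694806] [[0.08, -0.95, -0.29], [1.0, 0.08, 0.02], [0.0, -0.29, 0.96]]
dp [-0.01  0.03 -0.07] rot [-0.01 -0.06 -0.07] F [-0.5 -0.5 -0.3] M [ 0.08  -0.097 -0.025] w 0.0412 p [0.5169 0.0227 0.2693] q7 1.12 t 2.15
(array([ 121,   21,   20, 9306, 2819,   60,  221,  475,  716, 1606,  210,
         26,  153,  337,    0,    0,    0]), array([0.1  , 0.105, 0.11 , 0.115, 0.12 , 0.125, 0.13 , 0.135, 0.14 ,
       0.145, 0.15 , 0.155, 0.16 , 0.165, 0.17 , 0.175, 0.18 , 0.185]))
knob [0.51592018 0.02323321 0.16519863] ((516.4907836914062, 23.294017791748047), (23.89515495300293, 23.605451583862305), 72.82054138183594)
```

View pics/w1.png

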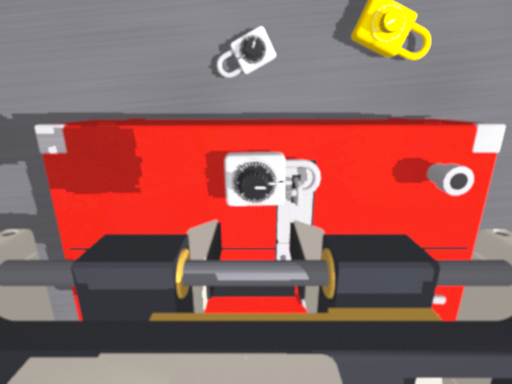

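The wrist view shows the lock body at (255,180), dial up, with the shackle crown at (315,178) and the staple at about (297,180) close to the body. The knob measures (0.5165, 0.0233, 0.166) and 24 mm across, as it should. Descending onto it.

Emit:
move_arm:
  delta_rot:
    - [0,0,0]
    - [0,0,0]
    - [0,0,0]
    - [0,0,0]
    - [0,0,0]
    - [0,0,0]
    - [0,0,0]
    - [0,0,0]
    - [0,0,0]
    - [0,0,0]
  dp:
    - [0,0,3]
    - [0,0.05,6]
    - [0,0.05,8.5]
    - [0,0.05,10]
    - [0,0.05,11]
    - [0,0.05,11.45]
    - [0,0.05,11.45]
    - [0,0.05,11.45]
    - [0,0.05,11.45]
    - [0,0.05,11.45]
  claw: [38,38,38,38,38,38,20,10,10,10]
  squeeze: 15

```text
t: 3.15
tool_pos: [0.5177, 0.0234, 0.1559]
tcp_rot: [0.001, 0.044, 0.999, -0.0]
force: [0.7, -0.4, 0.7]
width: 0.023
finger_force: 15.0
```

Run:
```python
from h import *
go([.5165,.0233,.1545],85)
P=np.load("w1.npy"); z=P[...,2]
for lo,hi in((.128,.1395),(.140,.154)):
    m=(z>lo)&(z<hi)&(P[...,1]>.06)&(P[...,1]<.12)&(P[...,0]>.47)&(P[...,0]<.57); p=P[m]
    print(lo,len(p),p.mean(0).round(4),p.min(0).round(4),p.max(0).round(4))
```

```text
dp [ 0.12 -0.02  0.14] rot [-0.    0.07  0.01] F [ 0.7 -0.4  0.7] M [ 0.026 -0.13  -0.062] w 0.023 p [0.5177 0.0234 0.1559] q7 1.02 t 3.15
0.128 522 [0.5183 0.0768 0.1355] [0.499  0.0601 0.1283] [0.5465 0.0925 0.1394]
0.14 116 [0.5341 0.0673 0.1464] [0.5238 0.0642 0.1402] [0.5463 0.0706 0.1501]
```

Emit:
move_arm:
  delta_rot:
    - [0,0,7.5]
    - [0,0,15]
    - [0,0,22.5]
    - [0,0,30]
    - [0,0,30]
    - [0,0,30]
  dp:
    - [0,0,0]
    - [0,0,0]
    - [0,0,0]
    - [0,0,0]
    - [0,0,0]
    - [0,0,0]
  claw: [10,10,10,10,10,10]

```text
t: 3.75
tool_pos: [0.5176, 0.0235, 0.1558]
tcp_rot: [0.001, 0.299, 0.954, 0.0]
force: [-1.1, 0.4, 5.0]
width: 0.0234
finger_force: 15.0
```

```bash
cat > chk.py <<'E'
import sys
from h import *
go([.5165,.0233,.1545],55)
c=cam("wrist"); P=cloud(c); z=P[...,2]
# crown extent: shackle-height points beyond the staple
m=(z>.128)&(z<.1395)&(P[...,1]>.074)&(P[...,1]<.13)&(P[...,0]>.47)&(P[...,0]<.525); p=P[m]
if len(p)>3: print("crown",len(p),np.percentile(p[:,1],98).round(4))
m=(z>.1415)&(z<.147)&(P[...,1]>-.03)&(P[...,1]<.07)&(P[...,0]>.48)&(P[...,0]<.56); p=P[m]
if len(p)>3: print("body",len(p),cv2.minAreaRect(p[:,:2].astype(np.float32)*1000),np.percentile(p[:,1],[2,98]))
if len(sys.argv)>1: cv2.imwrite(sys.argv[1],c["color"])
E
python3 chk.py pics/w2.png
```

```text
dp [ 0.08 -0.08  0.13] rot [0.03 0.06 0.25] F [-1.1  0.4  5. ] M [-0.015  0.014 -0.03 ] w 0.0234 p [0.5176 0.0235 0.1558] q7 0.56 t 3.75
crown 473 0.0914
body 2283 ((516.5026245117188, 33.0109748840332), (78.71416473388672, 52.54985427856445), 83.72284698486328) [-0.00112694  0.06837431]
```

View pics/w2.png

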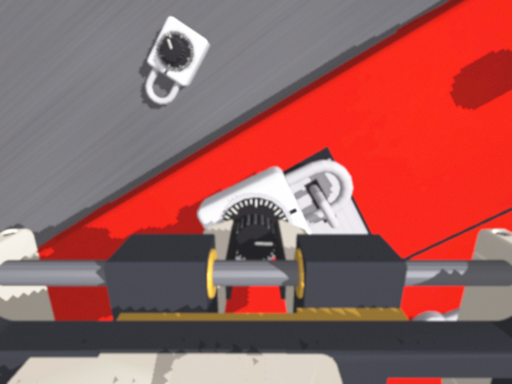

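The view shows the body at (250,200), and the crown at (345,185) still close in. The fingers are on the knob and the lock has not turned with it. Next click.

Emit:
move_arm:
  delta_rot:
    - [0,0,7.5]
    - [0,0,15]
    - [0,0,22.5]
    - [0,0,30]
    - [0,0,30]
    - [0,0,30]
  dp:
    - [0,0,0]
    - [0,0,0]
    - [0,0,0]
    - [0,0,0]
    - [0,0,0]
    - [0,0,0]
  claw: [10,10,10,10,10,10]

```text
t: 4.4
tool_pos: [0.5174, 0.0233, 0.1558]
tcp_rot: [0.0, 0.536, 0.844, 0.0]
force: [-1.9, -1.0, 6.7]
width: 0.0236
finger_force: 15.0
```

```bash
python3 chk.py
```

```text
dp [ 0.04 -0.08  0.13] rot [ 2.000e-02  4.000e-02 -2.981e+01] F [-1.9 -1.   6.7] M [-0.087  0.228 -0.048] w 0.0236 p [0.5174 0.0233 0.1558] q7 0.09 t 4.4
crown 479 0.0913
body 2254 ((518.9725341796875, 35.840084075927734), (75.67839050292969, 52.35163497924805), 80.13053894042969) [0.01213033 0.06872655]
```

Emit:
move_arm:
  delta_rot:
    - [0,0,7.5]
    - [0,0,15]
    - [0,0,22.5]
    - [0,0,30]
    - [0,0,30]
    - [0,0,30]
  dp:
    - [0,0,0]
    - [0,0,0]
    - [0,0,0]
    - [0,0,0]
    - [0,0,0]
    - [0,0,0]
  claw: [10,10,10,10,10,10]

```text
t: 5.05
tool_pos: [0.517, 0.0233, 0.1557]
tcp_rot: [0.0, 0.736, 0.677, -0.0]
force: [-3.6, -0.7, 8.6]
width: 0.0233
finger_force: 15.0
```

```bash
python3 chk.py pics/w4.png
```

```text
dp [ 0.   -0.05  0.12] rot [-2.000e-02  2.000e-02 -5.981e+01] F [-3.6 -0.7  8.6] M [-0.254  0.606 -0.074] w 0.0233 p [0.517  0.0233 0.1557] q7 -0.37 t 5.05
crown 481 0.0915
body 2281 ((519.6885375976562, 36.247371673583984), (70.34059143066406, 54.870670318603516), 85.82669067382812) [0.02694624 0.06895812]
```

View pics/w4.png

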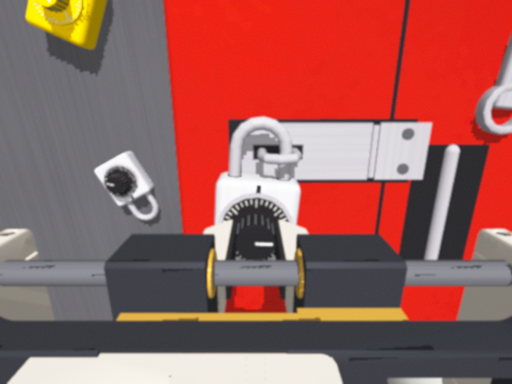

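The knob's pointer at (263,243) stays fixed in the gripper's view, so the dial is turning with the fingers. The crown at (262,120) is still shut. Continuing.

Emit:
move_arm:
  delta_rot:
    - [0,0,7.5]
    - [0,0,15]
    - [0,0,22.5]
    - [0,0,30]
    - [0,0,30]
    - [0,0,30]
  dp:
    - [0,0,0]
    - [0,0,0]
    - [0,0,0]
    - [0,0,0]
    - [0,0,0]
    - [0,0,0]
  claw: [10,10,10,10,10,10]

```text
t: 5.7
tool_pos: [0.5168, 0.0233, 0.1557]
tcp_rot: [0.0, 0.886, 0.463, -0.0]
force: [-4.6, -1.5, 9.4]
width: 0.0232
finger_force: 15.0
```

```bash
python3 chk.py
```

```text
dp [-0.02 -0.02  0.12] rot [-4.000e-02  2.000e-02 -8.979e+01] F [-4.6 -1.5  9.4] M [-0.198  0.898 -0.015] w 0.0232 p [0.5168 0.0233 0.1557] q7 -0.85 t 5.7
crown 499 0.0942
body 2260 ((520.5374145507812, 34.09205627441406), (72.84680938720703, 53.680301666259766), 87.92060089111328) [0.01304662 0.06864616]
```

Emit:
move_arm:
  delta_rot:
    - [0,0,5]
    - [0,0,10]
    - [0,0,10]
  dp:
    - [0,0,0]
    - [0,0,0]
    - [0,0,0]
  claw: [10,10,10]

```text
t: 6.05
tool_pos: [0.5167, 0.0233, 0.1557]
tcp_rot: [-0.0, 0.924, 0.383, -0.0]
force: [-4.8, -0.2, 9.9]
width: 0.0233
finger_force: 15.0
```

```bash
python3 chk.py pics/w5.png
```

```text
dp [-0.01 -0.02  0.12] rot [-5.000e-02  1.000e-02 -9.997e+01] F [-4.8 -0.2  9.9] M [-0.185  1.027  0.025] w 0.0233 p [0.5167 0.0233 0.1557] q7 -1.01 t 6.05
crown 482 0.0939
body 2290 ((520.3370971679688, 34.91072463989258), (75.2526626586914, 52.79159927368164), 81.64323425292969) [0.00473394 0.06832388]
```

View pics/w5.png

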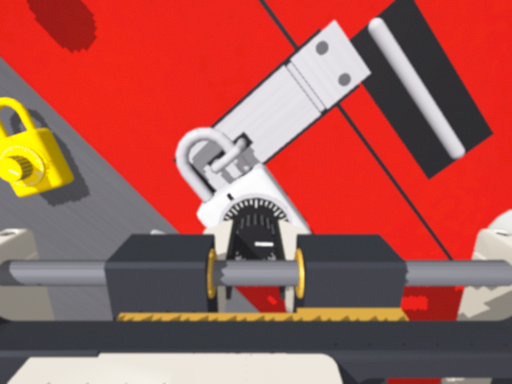

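The pointer at (263,243) still follows the fingers, and the crown at (205,140) is at most slightly out. The wrench torque is still at detent level, so I'll finish this click.

Emit:
move_arm:
  delta_rot:
    - [0,0,5]
    - [0,0,10]
    - [0,0,10]
  dp:
    - [0,0,0]
    - [0,0,0]
    - [0,0,0]
  claw: [10,10,10]

```text
t: 6.4
tool_pos: [0.5166, 0.0233, 0.1557]
tcp_rot: [-0.0, 0.954, 0.301, -0.0]
force: [-3.8, -0.8, 10.8]
width: 0.0234
finger_force: 15.0
```

```bash
python3 chk.py
```

```text
dp [-0.01 -0.    0.12] rot [-7.0000e-02  1.0000e-02 -1.0996e+02] F [-3.8 -0.8 10.8] M [-0.154  1.137  0.053] w 0.0234 p [0.5166 0.0233 0.1557] q7 -1.16 t 6.4
crown 462 0.0938
body 2344 ((520.361572265625, 33.384544372558594), (79.03508758544922, 52.353572845458984), 80.77352905273438) [-0.00468546  0.06821854]
```

Emit:
move_arm:
  delta_rot:
    - [0,0,5]
    - [0,0,10]
    - [0,0,10]
  dp:
    - [0,0,0]
    - [0,0,0]
    - [0,0,0]
  claw: [10,10,10]

```text
t: 6.75
tool_pos: [0.5165, 0.0236, 0.1557]
tcp_rot: [-0.0, 0.976, 0.217, -0.001]
force: [-4.5, -0.5, 11.2]
width: 0.0231
finger_force: 15.0
```

```bash
python3 chk.py pics/w6.png
```

```text
dp [-0.01  0.03  0.12] rot [-8.0000e-02  1.0000e-02 -1.1994e+02] F [-4.5 -0.5 11.2] M [-0.069  0.91   0.055] w 0.0231 p [0.5165 0.0236 0.1557] q7 -1.32 t 6.75
crown 446 0.0934
body 2314 ((520.3370361328125, 32.40657043457031), (79.85282897949219, 52.06778335571289), 81.88052368164062) [-0.00689115  0.0677334 ]
```

View pics/w6.png

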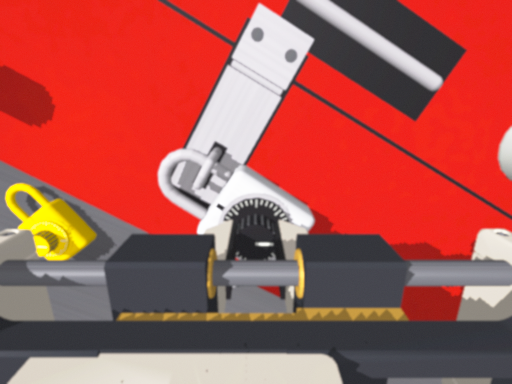

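Run:
```python
import cv2,numpy as np
t=[]
for n,ang,c in(("w2",0,0),("w4",0,0),("w5",0,0),("w6",0,0)):
    im=cv2.imread(f"pics/{n}.png")
    a=cv2.resize(im[195:275,220:300],(200,200),interpolation=cv2.INTER_CUBIC)
    th={"w2":60,"w4":0,"w5":-40,"w6":-60}[n]
    M=cv2.getRotationMatrix2D((258,243),th,1.7); M[:,2]+=np.array([100-258,270-243])
    b=cv2.warpAffine(im,M,(200,300)); t.append(np.vstack([a,b]))
cv2.imwrite("pics/m1.png",np.hstack(t))
```

```text
(no output)
```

View pics/m1.png

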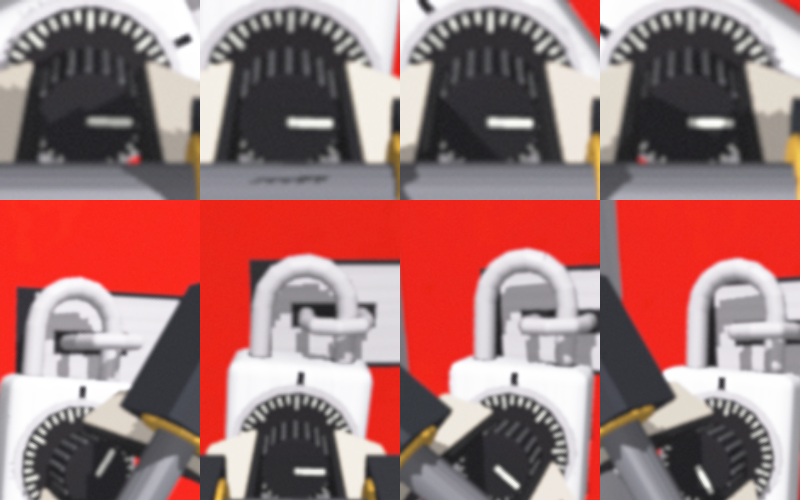

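The crops show the pointer fixed relative to the fingers throughout. The shackle looks about 4 mm further out in the last two (crown-to-body 110 px against 100), though parallax could account for some of it. I'll check with the fixed cameras.

Run:
```python
from h import *
def f(P,l):
    z=P[...,2]
    m=(z>.124)&(z<.141)&(P[...,1]>.07)&(P[...,1]<.12)&(P[...,0]>.48)&(P[...,0]<.54); p=P[m]
    print(l,len(p),p.mean(0).round(4) if len(p) else 0,np.percentile(p[:,1],[50,90,98]).round(4) if len(p) else 0)
for n in("scene","top"):
    f(np.load(n+".npy"),n+"0"); c=cam(n); f(cloud(c),n); cv2.imwrite(f"pics/{n}1.png",c["color"])
a=cv2.imread("pics/scene0.png")[140:220,190:290];b=cv2.imread("pics/scene1.png")[140:220,190:290]
cv2.imwrite("pics/m2.png",cv2.resize(np.hstack([a,b]),None,fx=4,fy=4,interpolation=cv2.INTER_CUBIC))
```

```text
scene0 80 [0.5197 0.0812 0.1337] [0.0821 0.087  0.0887]
scene 83 [0.5219 0.084  0.134 ] [0.0853 0.0908 0.0927]
top0 118 [0.5193 0.0824 0.1359] [0.0838 0.0901 0.092 ]
top 0 0 0
```

View pics/m2.png

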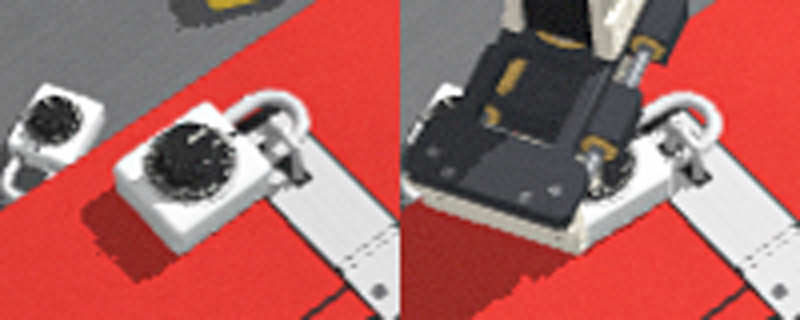

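The scene crops show the body corner unmoved at (183,252), while the crown reaches about 4 mm further in y (0.0887→0.0927), so the shackle has sprung. A small extra turn will test whether the dial is caught.

Emit:
move_arm:
  delta_rot:
    - [0,0,6]
    - [0,0,12]
    - [0,0,12]
  dp:
    - [0,0,0]
    - [0,0,0]
    - [0,0,0]
  claw: [10,10,10]

```text
t: 7.2
tool_pos: [0.5172, 0.0239, 0.1555]
tcp_rot: [-0.0, 0.993, 0.114, 0.0]
force: [-2.3, 0.3, 6.3]
width: 0.0231
finger_force: 15.0
```

```bash
python3 chk.py pics/w7.png
python3 - <<'E'
import cv2,numpy as np
# pointer orientation in gripper view for each picture
for n in("w2","w4","w5","w6","w7"):
    g=cv2.imread(f"pics/{n}.png",0)[236:252,248:280]
    m=(g>130).astype(np.uint8); k,l,s,c=cv2.connectedComponentsWithStats(m)
    i=1+np.argmax(s[1:,4]); y,x=np.where(l==i); M=np.cov(x,y); print(n,s[i,4],c[i].round(1),np.degrees(.5*np.arctan2(2*M[0,1],M[0,0]-M[1,1])).round(1))
E
```

```text
dp [-0.08  0.04  0.1 ] rot [ 0.0000e+00 -3.0000e-02 -1.3188e+02] F [-2.3  0.3  6.3] M [0.234 0.445 0.127] w 0.0231 p [0.5172 0.0239 0.1555] q7 -1.51 t 7.2
crown 421 0.0931
body 2231 ((520.9247436523438, 32.38544845581055), (80.24872589111328, 51.065731048583984), 80.86509704589844) [-0.00778976  0.06792773]
w2 46 [14.9  7.1] 1.3
w4 70 [15.5  7.5] 0.9
w5 72 [15.5  7.5] 0.5
w6 59 [15.9  7.6] 1.3
w7 43 [16.1  7.7] -6.7
```

Torque jumped to 0.13 N m and the knob slipped 7° in the fingers, so the dial is caught and the lock is loose. I'll release, rise and turn to grip the body.

Emit:
move_arm:
  delta_rot:
    - [0,0,-8]
    - [0,0,-8]
    - [0,0,-8]
    - [0,0,-8]
    - [0,0,-16]
    - [0,0,-24]
    - [0,0,-32]
    - [0,0,-40]
    - [0,0,-48]
    - [0,0,-56]
    - [0,0,-64]
    - [0,0,-72]
    - [0,0,-72]
    - [0,0,-72]
  dp:
    - [0,0,0]
    - [0,0,0]
    - [0,0,0]
    - [0,0,-2]
    - [0,0,-5]
    - [0,0,-8]
    - [0,0,-9]
    - [0,0,-9]
    - [0,0,-9]
    - [0,0,-9]
    - [0,0,-9]
    - [0,0,-9]
    - [0,0,-9]
    - [0,0,-9]
  claw: [10,38,38,38,50,70,85,85,85,85,85,85,85,85]

```text
t: 8.65
tool_pos: [0.5171, 0.0232, 0.245]
tcp_rot: [-0.0, 0.739, 0.674, -0.0]
force: [0.0, -0.6, 0.3]
width: 0.0778
finger_force: 0.0
```

Run:
```python
from h import *
go([.517,.023,.24],-5)
c=cam("wrist"); P=cloud(c); z=P[...,2]; cv2.imwrite("pics/w8.png",c["color"])
for l,lo,hi,y0,y1 in(("body",.141,.1485,-.05,.054),("knob",.161,.172,-.05,.06),("dial",.1487,.155,-.05,.055),("shackle",.124,.1405,.07,.12),("staple",.143,.154,.0585,.09)):
    m=(z>lo)&(z<hi)&(P[...,1]>y0)&(P[...,1]<y1)&(P[...,0]>.47)&(P[...,0]<.57); p=P[m]
    print(l,len(p)); 
    if len(p)>5: print(p.mean(0).round(4),p.min(0).round(4),p.max(0).round(4),cv2.minAreaRect(p[:,:2].astype(np.float32)*1000))
```

```text
dp [-0.02 -0.    0.5 ] rot [-0.03  0.   -0.28] F [ 0.  -0.6  0.3] M [ 0.002 -0.062  0.018] w 0.0778 p [0.5171 0.0232 0.245 ] q7 -0.32 t 8.65
body 1761
[0.5188 0.0272 0.1452] [ 0.4878 -0.0088  0.141 ] [0.5476 0.054  0.1485] ((517.7661743164062, 23.890430450439453), (61.01485061645508, 53.7426643371582), 81.52685546875)
knob 579
[0.5179 0.0243 0.1653] [0.506 0.012 0.161] [0.5299 0.0356 0.1673] ((517.9505004882812, 23.8197078704834), (23.495319366455078, 23.9040470123291), 88.8874740600586)
dial 892
[0.5179 0.0265 0.1498] [0.4964 0.0019 0.1487] [0.5391 0.0453 0.1548] ((518.0184936523438, 23.654279708862305), (42.95051956176758, 42.15861511230469), 83.2076416015625)
shackle 606
[0.5259 0.0838 0.1356] [0.5058 0.0701 0.1262] [0.5454 0.0958 0.1399] ((525.5626220703125, 82.96903228759766), (39.672420501708984, 25.719215393066406), 0.15185067057609558)
staple 165
[0.5367 0.0677 0.147 ] [0.526  0.064  0.1431] [0.5478 0.0709 0.1502] ((536.8856811523438, 67.5501708984375), (5.843417167663574, 21.705238342285156), 84.58661651611328)
```

View pics/w8.png

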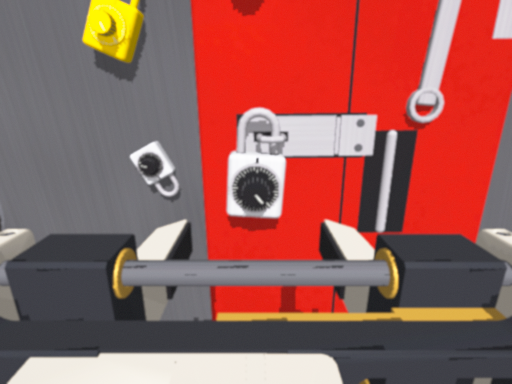

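The view shows the lock body at (256,185), crown at (262,112) clearly further out, and staple bar at (270,138). Body measured at (0.5178, 0.0239) with yaw 81.5°, size 61×54 mm as it should be. Gripping its sides.

Emit:
move_arm:
  delta_rot:
    - [0,0,3.5]
    - [0,0,3.5]
    - [0,0,3.5]
    - [0,0,3.5]
    - [0,0,3.5]
    - [0,0,3.5]
    - [0,0,3.5]
    - [0,0,3.5]
    - [0,0,3.5]
    - [0,0,3.5]
    - [0,0,3.5]
  dp:
    - [0.07,0.07,3]
    - [0.07,0.07,6]
    - [0.07,0.07,8.5]
    - [0.07,0.07,10.3]
    - [0.07,0.07,11.3]
    - [0.07,0.07,11.8]
    - [0.07,0.07,12.05]
    - [0.07,0.07,12.05]
    - [0.07,0.07,12.05]
    - [0.07,0.07,12.05]
    - [0.07,0.07,12.05]
  claw: [85,85,85,85,85,85,85,60,45,45,45]
  squeeze: 40

```text
t: 9.8
tool_pos: [0.518, 0.024, 0.1252]
tcp_rot: [0.0, 0.757, 0.653, 0.0]
force: [-1.3, -0.0, 4.7]
width: 0.0537
finger_force: 40.0
```

```bash
python3 -c "
from h import *
go([.5178,.0239,.124],-8.5)"
```

```text
dp [-0.01 -0.02  0.12] rot [0.02 0.   0.02] F [-1.3 -0.   4.7] M [-0.059  0.352  0.079] w 0.0537 p [0.518  0.024  0.1252] q7 -0.42 t 9.8
```

Emit:
move_arm:
  delta_rot:
    - [0,0,-1.5]
    - [0,0,-3.5]
    - [0,0,-3.5]
    - [0,0,-3.5]
  dp:
    - [0,0,-0.2]
    - [-0.1,-0.08,-0.2]
    - [-0.1,-0.08,-0.2]
    - [-0.1,-0.08,-0.2]
  claw: [45,45,45,45]

```text
t: 10.2
tool_pos: [0.5168, 0.023, 0.1265]
tcp_rot: [-0.0, 0.737, 0.676, -0.0]
force: [0.6, -0.1, -4.2]
width: 0.0536
finger_force: 40.0
```

Emit:
move_arm:
  delta_rot:
    - [0,0,0]
    - [0,0,0]
    - [0,0,0]
    - [0,0,0]
    - [0,0,0]
    - [0,0,0]
    - [0,0,0]
    - [0,0,0]
    - [0,0,0]
    - [0,0,0]
    - [0,0,0]
    - [0,0,0]
  dp:
    - [-0.2,0,0]
    - [-0.4,0,0]
    - [-0.6,0,0]
    - [-0.8,0,0]
    - [-1.0,0,0]
    - [-1.2,0,0]
    - [-1.4,0,0]
    - [-1.6,0,0]
    - [-1.8,0,0]
    - [-2.0,0,0]
    - [-2.0,0,0]
    - [-2.0,0,0]
  claw: [45,45,45,45,45,45,45,45,45,45,45,45]

```text
t: 11.4
tool_pos: [0.5154, 0.0035, 0.1268]
tcp_rot: [-0.0, 0.737, 0.676, 0.0]
force: [0.9, 3.3, -4.4]
width: 0.0537
finger_force: 40.0
```

```bash
cat > chk2.py <<'E'
from h import *
s,r=st(); go(s["tool_pos"],-5)
P=cloud(cam("wrist"));z=P[...,2]; p0=np.array(s["tool_pos"]); ux=r.as_matrix()[:,0]; uy=-r.as_matrix()[:,1]
lz=z-p0[2]+.0015; X=(P-p0)@ux; Y=(P-p0)@uy
m=(lz>.005)&(lz<.0185)&(X>.034)&(X<.11)&(Y>-.03)&(Y<.03)
print("front-heel extent x (tool/lock frame)",[np.percentile(X[m&(abs(Y-y)<.003)],[50,98]).round(4).tolist() if (m&(abs(Y-y)<.003)).sum()>5 else None for y in (-.016,0,.016)])
k=(z>.161-.12+p0[2]-.0035)&(abs(X)<.03)&(abs(Y)<.03)&(z<p0[2]+.048); print("knob XY",X[k].mean().round(4),Y[k].mean().round(4),k.sum())
m=(z>.143)&(z<.1525)&(abs(P[...,0]-.537)<.02)&(abs(P[...,1]-.0676)<.008); print("staple lock xy",X[m].mean().round(4),Y[m].mean().round(4),m.sum())
E
python3 chk2.py
```

```text
dp [0. 0. 0.] rot [ 0.01 -0.02  0.04] F [ 0.9  3.3 -4.4] M [ 0.678 -0.259 -0.063] w 0.0537 p [0.5154 0.0035 0.1268] q7 -0.32 t 11.4
front-heel extent x (tool/lock frame) [[0.0499, 0.0702], [0.0727, 0.0769], [0.0515, 0.0688]]
knob XY -0.0008 0.0004 874
staple lock xy 0.0655 -0.0155 541
```

Emit:
move_arm:
  delta_rot:
    - [0,0,0]
    - [0,0,0]
    - [0,0,0]
    - [0,0,0]
    - [0,0,0]
    - [0,0,0]
    - [0,0,0]
    - [0,0,0]
  dp:
    - [-0.2,0,0]
    - [-0.4,0,0]
    - [-0.6,0,0]
    - [-0.8,0,0]
    - [-1.0,0,0]
    - [-1.2,0,0]
    - [-1.2,0,0]
    - [-1.2,0,0]
  claw: [45,45,45,45,45,45,45,45]

```text
t: 12.25
tool_pos: [0.5143, -0.0086, 0.1268]
tcp_rot: [-0.0, 0.737, 0.676, 0.0]
force: [0.8, 5.4, -4.1]
width: 0.0536
finger_force: 40.0
```

```bash
python3 chk2.py
```

```text
dp [0. 0. 0.] rot [ 0.01 -0.02  0.03] F [ 0.8  5.4 -4.1] M [ 1.074 -0.339 -0.033] w 0.0536 p [ 0.5143 -0.0086  0.1268] q7 -0.3 t 12.25
front-heel extent x (tool/lock frame) [[0.062, 0.0821], [0.0844, 0.0887], [0.0578, 0.0803]]
knob XY -0.0009 0.0006 862
staple lock xy 0.0775 -0.0153 578
```

Crown outside is at 88.7 mm of about 90. A little more, until the end stop is felt.

Emit:
move_arm:
  delta_rot:
    - [0,0,0]
    - [0,0,0]
    - [0,0,0]
    - [0,0,0]
  dp:
    - [-0.1,0,0]
    - [-0.2,0,0]
    - [-0.3,0,0]
    - [-0.3,0,0]
  claw: [45,45,45,45]

```text
t: 12.7
tool_pos: [0.5145, -0.0089, 0.1269]
tcp_rot: [-0.001, 0.736, 0.677, 0.001]
force: [2.6, 13.2, -5.2]
width: 0.054
finger_force: 40.0
```

```bash
python3 chk2.py
```

```text
dp [0. 0. 0.] rot [ 0.05 -0.18  0.15] F [ 2.6 13.2 -5.2] M [ 2.684e+00 -5.760e-01 -1.000e-03] w 0.054 p [ 0.5145 -0.0089  0.1269] q7 -0.29 t 12.7
front-heel extent x (tool/lock frame) [[0.0622, 0.0822], [0.0845, 0.0887], [0.0581, 0.0803]]
knob XY -0.0006 0.0006 870
staple lock xy 0.0779 -0.0153 586
```

The end stop holds at 13 N with no travel, so the shackle is fully open. Moving forward to bring the staple into the toe gap.

Emit:
move_arm:
  delta_rot:
    - [0,0,0]
    - [0,0,0]
    - [0,0,0]
    - [0,0,0]
    - [0,0,0]
    - [0,0,0]
    - [0,0,0]
    - [0,0,0]
    - [0,0,0]
    - [0,0,0]
    - [0,0,0]
    - [0,0,0]
    - [0,0,0]
  dp:
    - [0.3,0,0]
    - [0.7,0,0]
    - [1.1,0,0]
    - [1.5,0,0]
    - [1.9,0,0]
    - [2.3,0,0]
    - [2.7,0,0]
    - [3.1,0,0]
    - [3.5,0,0]
    - [3.9,0,0]
    - [4.1,0,0]
    - [4.1,0,0]
    - [4.1,0,0]
  claw: [45,45,45,45,45,45,45,45,45,45,45,45,45]

```text
t: 14.05
tool_pos: [0.5175, 0.029, 0.1267]
tcp_rot: [0.0, 0.737, 0.676, -0.0]
force: [-0.3, -0.3, -3.9]
width: 0.0535
finger_force: 40.0
```

```bash
python3 chk2.py
```

```text
dp [0. 0. 0.] rot [-0.01  0.01  0.02] F [-0.3 -0.3 -3.9] M [-0.078 -0.144 -0.034] w 0.0535 p [0.5175 0.029  0.1267] q7 -0.38 t 14.05
front-heel extent x (tool/lock frame) [[0.0648, 0.0817], [0.0845, 0.0887], [0.0582, 0.08]]
knob XY -0.001 0.0004 879
staple lock xy 0.0404 -0.0155 489
```

Emit:
move_arm:
  delta_rot:
    - [0,0,0]
    - [0,0,0]
    - [0,0,0]
    - [0,0,0]
    - [0,0,0]
  dp:
    - [0.2,0,0]
    - [0.2,0,0]
    - [0.2,0,-0.3]
    - [0.2,0,-0.6]
    - [0.2,0,-0.6]
  claw: [45,45,45,45,45]

```text
t: 14.6
tool_pos: [0.5181, 0.0311, 0.1333]
tcp_rot: [0.0, 0.737, 0.676, 0.0]
force: [0.1, -0.4, -3.1]
width: 0.0534
finger_force: 40.0
```

```bash
python3 chk2.py
```

```text
dp [0. 0. 0.] rot [ 0.05 -0.01  0.02] F [ 0.1 -0.4 -3.1] M [-0.021 -0.085  0.017] w 0.0534 p [0.5181 0.0311 0.1333] q7 -0.38 t 14.6
front-heel extent x (tool/lock frame) [[0.0619, 0.0816], [0.0845, 0.0887], [0.0582, 0.0803]]
knob XY -0.0009 0.0005 857
staple lock xy 0.0351 -0.0118 706
```

No contact while rising past the eye's height. Lifting on.

Emit:
move_arm:
  delta_rot:
    - [0,0,0]
    - [0,0,0]
    - [0,0,0]
    - [0,0,0]
    - [0,0,0]
    - [0,0,0]
  dp:
    - [0,0,-0.3]
    - [0,0,-0.6]
    - [0,0,-0.9]
    - [0,0,-1.2]
    - [0,0,-1.2]
    - [0,0,-1.2]
  claw: [45,45,45,45,45,45]

```text
t: 15.25
tool_pos: [0.5177, 0.0311, 0.1448]
tcp_rot: [0.0, 0.737, 0.676, 0.0]
force: [-0.2, 0.7, -3.7]
width: 0.0539
finger_force: 40.0
```

```bash
python3 chk2.py
```

```text
dp [0. 0. 0.] rot [ 0.01 -0.    0.02] F [-0.2  0.7 -3.7] M [-0.048 -0.094 -0.041] w 0.0539 p [0.5177 0.0311 0.1448] q7 -0.37 t 15.25
front-heel extent x (tool/lock frame) [[0.0633, 0.0817], [0.0849, 0.0887], [0.0579, 0.0803]]
knob XY -0.001 0.0006 849
staple lock xy 0.0357 -0.0132 575
```

Emit:
move_arm:
  delta_rot:
    - [0,0,0]
    - [0,0,0]
    - [0,0,0]
    - [0,0,0]
    - [0,0,0]
    - [0,0,0]
    - [0,0,0]
    - [0,0,0]
    - [0,0,0]
    - [0,0,0]
    - [0,0,0]
    - [0,0,0]
    - [0,0,0]
    - [0,0,0]
    - [0,0,0]
  dp:
    - [0,0,-0.5]
    - [0,0,-1.5]
    - [0,0,-3]
    - [0,0,-4.5]
    - [0,0,-6]
    - [0,0,-7.5]
    - [0,0,-9]
    - [0,0,-10.5]
    - [0,0,-11.5]
    - [0,0,-12]
    - [0,0,-12]
    - [0,0,-12]
    - [0,0,-12]
    - [0,0,-12]
    - [0,0,-12]
  claw: [45,45,45,45,45,45,45,45,45,45,45,45,45,45,45]

```text
t: 16.8
tool_pos: [0.5175, 0.0311, 0.2643]
tcp_rot: [-0.0, 0.737, 0.676, -0.0]
force: [-0.5, 0.3, -3.7]
width: 0.054
finger_force: 40.0
```

```bash
python3 chk2.py; python3 -c "
from h import *
P=cloud(cam('wrist')); z=P[...,2]; s,r=st(); p0=s['tool_pos']
m=(abs(P[...,0]-p0[0])<.03)&(abs(P[...,1]-p0[1])<.03)&(z>p0[2]+.01)&(z<p0[2]+.05); print('lock z above tcp',np.percentile(z[m]-p0[2],[10,50,98]).round(4))
P=np.load('scene.npy'); c=cam('scene'); Q=cloud(c)
for n,(u,v) in {'can':(215,245),'wrench':(320,218),'socket':(312,128)}.items(): print(n,P[v,u].round(4),Q[v,u].round(4))
"
```

```text
dp [0. 0. 0.] rot [-0.04  0.01  0.02] F [-0.5  0.3 -3.7] M [-0.06  -0.098  0.038] w 0.054 p [0.5175 0.0311 0.2643] q7 -0.32 t 16.8
front-heel extent x (tool/lock frame) [[0.0648, 0.0818], [0.0849, 0.0888], [0.0582, 0.0801]]
knob XY -0.001 0.0008 853
staple lock xy 0.0384 -0.0137 109
lock z above tcp [0.0184 0.0213 0.0456]
can [ 0.6393 -0.1216  0.2674] [ 0.6391 -0.1215  0.2669]
wrench [0.6798 0.0855 0.1244] [0.6797 0.0857 0.1238]
socket [0.5365 0.2164 0.1552] [0.5363 0.2166 0.1549]
```

Lock held level with its underside about 14 cm above the deck, shackle open, and the bystanders unmoved.

```bash
python3 -c "
from cell import robot
print(robot.job_done())"
```

```text
the job is handed in; nothing more can be done
None
```

The padlock is open and off the staple, and I handed the job in at about 17 s: the gripper holds it level and dial up, about 14 cm above the chest with the shackle fully open, and camera depth checks showed the spanner, spray can and socket unmoved.

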